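# Hold a check mirror in the flame detector's vent

## Task

Check that the flame detector is burning: draw the polished steel check mirror (the flat one with the blue grip) up out of the slotted tool rack and lower it upright, edgewise, through the narrow vent slot in the top of the detector's guard until its lower edge is about 1 cm above the mouth of the chimney inside. Do not touch the chimney, do not force the mirror against the guard, and leave everything else as it stands. Finish while still holding the mirror there, upright and still, hanging from the gripper and not pressed against the guard.

Things in the scene. Friction and masses are not known exactly. Their poses are not given: they have to be found in the camera images.
- mirror_grip (a point): Centre of the check mirror's blue plastic grip, where to grasp it. The grip, at the top of the upright mirror, is 60 mm long (z), 24 mm wide (y), 14 mm thick (x), with two grey bands. Axes are the mirror's: z up along it, x across its thickness, y across its width. Both ways round are equally good.
- mirror_tip (a point): Middle of the lower edge of the mirror's bright steel blade, 100 mm below mirror_grip along the mirror's z; same axes. The blade is polished on both faces, 70 mm long, 28 mm wide (y), 4 mm thick (x), centred under the grip.
- mirror: The whole check mirror: one rigid flat tool, 130 mm long, about 85 g; origin at mirror_tip, same axes. It starts upright in one of the three rack slots, the lower 35 mm of its blade inside, a little loose, so it may lean by some 4 degrees.
- vent_slot (a point): Centre of the vent slot, level with the top face of the guard's top plate, 190 mm above the table. The slot is 32 mm long (this point's y) and 6 mm wide (x): 2 mm more than the blade is thick. Its edges are rolled (radius 2.5 mm) and lead in a little; the plate is 5 mm thick. z is up. The guard is an aluminium frame 100 x 100 mm, 90 mm high, open windows all round, centred on the slot.
- chimney_mouth (a point): Centre of the mouth of the detector's steel chimney, straight below the vent slot: 40 mm below vent_slot, 150 mm above the table. The chimney is 22 mm across here, standing inside the guard. Same axes as vent_slot.
- chimney: The steel detector tower with the chimney, inside the guard; fragile, not to be touched. Its origin is at its foot, 50 mm below chimney_mouth.
- detector: The flame detector module: white case 260 mm (x) by 300 mm (y), flat deck 100 mm above the table, grey panel on its -x side; the guard stands on the deck (slot at x -55, y -30 mm of this body). Fixed during the job. The origin is under its middle on the table, z up.
- rack: White slotted tool rack, 60 mm (x) by 220 mm (y), 50 mm high, fixed to the table; three slots 34 x 7 mm, 35 mm deep, in line along y at -66, 0 and +66 mm, each long along y. The origin is under its middle on the table.
- scraper: Flat scraper with an orange grip, standing in another slot of the rack, top 122 mm above its lower edge. Origin at its lower edge. Leave it.
- wrench: Flat dark steel fork wrench standing in another slot of the rack, top 125 mm above its lower edge. Origin at its lower edge. Leave it.
- vial1: Crimped clear glass vial, 22 mm across, 75 mm high. Origin under its middle. Leave it.
- vial2: Another such vial. Leave it.
- solvent: Amber bottle with a blue cap, 68 mm across, 150 mm high. Origin under its middle. Leave it.
- septa_jar: Small clear jar with a white lid, 52 mm across, 50 mm high. Origin under its middle. Leave it.
- beaker: Glass beaker, 64 mm across, 75 mm high. Origin under its middle. Leave it.
Mind the look-alikes: they are no part of the job. What is meant by the mirror is not turquoise, and is the smaller of those in its own colour.

How it is judged (in metres and radians):
On the way:
1. the mirror is drawn clear of the rack, held in the gripper (z of mirror_tip in the frame of rack above 0.055 m and contact force between mirror and the fingers above 1 N), for 0.1 s.
At the end, for the whole second after the job is handed in: The mirror is held in the fingers, still and upright within 0.1 rad, through the slot with its lower edge 4 to 18 mm above the chimney mouth and within 6 mm of its axis, pressing on the guard with under 6 N; every other loose thing upright within 20 mm of its start (z of mirror_tip in the frame of chimney_mouth between 0.004 and 0.018 m and horizontal distance between mirror_tip and chimney_mouth below 0.006 m and angle between mirror_tip's own z axis and vertical below 0.1 rad and contact force between mirror and the fingers above 1 N and contact force between mirror and detector below 6 N and linear speed of mirror below 0.01 m/s and angular speed of mirror below 0.1 rad/s and distance of each of scraper, wrench, vial1, vial2, solvent, septa_jar, beaker from where it was at the start of the episode below 0.02 m and angle between each of scraper, wrench, vial1, vial2, solvent, septa_jar, beaker's own z axis and vertical below 0.2 rad); the arm keeps its last pose, push and grip.
It fails at once if the mirror touches the chimney (over 0.5 N) (contact force between mirror and chimney above 0.5 N).
It fails at once if the mirror is forced against the detector's guard or case (over 20 N) (contact force between mirror and detector above 20 N).
It fails at once if the gripper or arm knocks the detector (over 20 N) (contact force between any of the arm, the fingers and detector above 20 N).
It fails at once if another loose thing is shifted by over 30 mm (distance of any of scraper, wrench, vial1, vial2, solvent, septa_jar, beaker from where it was at the start of the episode above 0.03 m).
It also fails if it takes over 45 s, if anything falls off the work surface, if the arm or the gripper's body presses on something with over 40 N, if the wrist force passes 120 N, or if a joint passes its speed limit or range.

## Robot

A 6-joint arm with a two-finger parallel gripper is mounted at the origin on the work surface. World frame = base frame: x ahead of the robot, y to its left, z up, the work surface at z = 0. Lengths are in mm, angles in rad, forces in N, time in s.
With the tool pointing down it reaches from about 350 to 975 mm from the base axis. Payload 4.9 kg.
Tool frame: the origin (TCP) lies at the very end of the fingers, on their centre line; the grasp point (between the pads) lies 19 mm behind it; z points along the fingers, y is the line along which they close (so a half turn about z gives the same grasp; the last joint's range is limited). The gripper opens to 85 mm and grips with 20 to 120 N. Pads are 22 mm wide; open, the fingers measure 114 mm over their backs; the gripper's body (76 mm by 85 mm) begins 54 mm behind the grasp point. The pads swing forward as they close: fully open they stand 13 mm farther back than shut.
Start: joints at [1.004, 0.053, 1.613, -0, 1.476, -0.119], TCP at [270.602, 563.361, 231.304] pointing down, gripper open.
Joint ranges: [-3.01, 3.01], [-1.01, 2.22], [0.06, 2.58], [-1.02, 4.17], [0.09, 2.62], [-3.14, 3.14]. Speed limits (rad/s): [2.57, 2.57, 3.14, 3.14, 3.14, 3.14].

## Interface

Orientations are given as a unit quaternion [w, x, y, z].
In Python, from plant import ctrl gives the robot as it stands.
- The arm moves only by the shell command python3 -m crank 'ROWS'. ROWS is JSON, a list of rows, each a list of 7 numbers: the shift along the tool's x, y, z in cm, then the turn, a rotation vector about the tool's x, y, z in rad, then the opening, from -1 (shut) to 1 (fully open), so that 0 is half open. In form: [[dx, dy, dz, wx, wy, wz, grip], ...]. A call has 1 to 12 rows; each row shifts and turns the commanded pose from where the row before left it, along the tool's axes as they then stand; what a row does not reach is not made up. A row lasts 1/12 s, in which the tool goes at most 41.7 mm and 7.16 degrees, less where a joint would pass 70% of its speed; a pose out of reach is approached as far as the arm can. A call is refused whole if a number of a shift passes 4.17 or a number of a turn 0.125, either way. A call with a gripper value outside its range is refused whole. The fingers move at their own pace and stop on an object; the grip force is fixed at half the most. Time passes only in rows, so rows that do not move let the fingers close. It gives the time, the measured TCP pose, the force, the opening and the grip force at its end, in the units of the state.
- ctrl.get_obs(): the state, without advancing time (a new reading comes with each control period).
- ctrl.snapshot(name): name is "scene" or "top" or "wrist"; returns the picture (420x560x3 uint8, red, green, blue); there is no depth.
- ctrl.camera_model(name): a dict with "vertical_fov" (degrees; the focal length in pixels is half the picture's height over the tangent of half this angle, whatever the lens; pixels are square), "cx", "cy" (the principal point, pixels), "R" (3x3) and "t" (3): a world point X has camera coordinates R X + t. Camera axes: x right, y down, z forward; pixel columns grow to the right and rows downward; lengths in mm; the calibration is good to about 2 mm. A picture is of the moment at which its call begins: read the wrist's pose just before it. camera_model takes no time and is no camera call; for the wrist camera it gives the pose at the moment of the call.
- ctrl.job_done(): hands the job in; it is judged then, once.
The state is a dict: "clock": time; "qpos": joint angles; "dq": joint speeds; "joint_efforts": joint torques, N m; "eef_pos": TCP position; "tool_rot": TCP orientation; "contact_force": force on the tool from outside, world axes, zero at the start; "moment": the same for the moment, N m; "finger_gap": finger opening in mm; "grasp_force": force on a finger pad.
Only numpy, scipy, OpenCV 4.12 (cv2) and the standard library are available. Lean on these libraries where they do the work, as an engineer would, in place of code of your own. Each camera call takes 0.05 s, during which the arm holds its last target. There are 200 camera calls.

## Working session

There is one attempt and no reset: what is moved stays moved. The work goes in short steps, Python scripts to look and compute and a shell command to move; the robot and the scene stay as the last step left them, time stands still between calls to the robot, and variables do not carry over. Pictures are saved under pics/ and viewed, at most 11 in all, crops included, and the job is handed in when it is done.

```bash
mkdir -p pics; ls; cat > h.py <<'E'
import numpy as np, cv2
from plant import ctrl
def save(name,fn):
    m=ctrl.camera_model(name); im=ctrl.snapshot(name)
    cv2.imwrite('pics/'+fn+'.png',im[:,:,::-1]); np.save('pics/'+fn+'.npy',np.array([m],dtype=object),allow_pickle=True); return im,m
def model(fn): return np.load('pics/'+fn+'.npy',allow_pickle=True)[0]
def ray(m,u,v):
    f=210/np.tan(np.radians(m['vertical_fov'])/2); R=np.array(m['R']);t=np.array(m['t'])
    d=R.T@np.array([(u-m['cx'])/f,(v-m['cy'])/f,1]); return -R.T@t,d
def atz(m,u,v,z):
    c,d=ray(m,u,v); return c+d*(z-c[2])/d[2]
def proj(m,X):
    f=210/np.tan(np.radians(m['vertical_fov'])/2); p=np.array(m['R'])@np.array(X)+np.array(m['t'])
    return f*p[0]/p[2]+m['cx'],f*p[1]/p[2]+m['cy']
E
python3 - <<'E'
from h import *
for n in('scene','top','wrist'):
    im,m=save(n,n+'0'); print(n,m)
print(ctrl.get_obs())
a=cv2.imread('pics/scene0.png');b=cv2.imread('pics/top0.png');
E
```

```text
pics
scene {'vertical_fov': 50.401993438055776, 'cx': 273.3236713166157, 'cy': 206.33598055308613, 'R': array([[-0.46221158,  0.88648295,  0.02254864],
       [ 0.46841054,  0.26566197, -0.84262404],
       [-0.75296216, -0.37890857, -0.53803   ]]), 't': array([ 289.7322945 , -127.83470036, 1489.46543752])}
top {'vertical_fov': 51.22125708127216, 'cx': 281.3974437080785, 'cy': 204.38266492299536, 'R': array([[-0.02170064, -0.99974142,  0.00679577],
       [-0.99881274,  0.02138295, -0.04377074],
       [ 0.04361411, -0.00773755, -0.99901849]]), 't': array([ -21.73455114,  516.59850414, 1379.88795491])}
wrist {'vertical_fov': 63.485336901265754, 'cx': 276.1051618984697, 'cy': 210.25597458183375, 'R': array([[ 4.33354445e-01,  9.01223096e-01, -9.24990059e-04],
       [ 8.64061079e-01, -4.15192900e-01,  2.84628366e-01],
       [ 2.56129608e-01, -1.24144216e-01, -9.58637490e-01]]), 't': array([-623.83140637,  -37.28629683,  378.87764239])}
{'clock': 0.15, 'qpos': array([ 1.00400245e+00,  5.32425457e-02,  1.61398884e+00,  6.23976806e-07,
        1.47601108e+00, -1.18936423e-01]), 'dq': array([ 3.00952019e-04, -2.90247345e-03, -3.03623923e-03, -1.45206980e-03,
        1.34122153e-03,  6.36726969e-05]), 'joint_efforts': array([ 4.40038457e-04, -3.94241953e+01, -3.70723701e+01, -1.34764332e-04,
        4.67118749e-03, -4.52883955e-05]), 'eef_pos': array([270.34366069, 562.95848774, 230.31617587]), 'tool_rot': array([-2.77615025e-04,  2.22061917e-01,  9.75032217e-01, -7.76788154e-04]), 'contact_force': array([ 0.72403742, -0.0722469 , -0.26763523]), 'moment': array([0.0230774 , 0.03832396, 0.04946141]), 'grasp_force': 0.0, 'finger_gap': 85.49403366209609}
```

View pics/scene0.png

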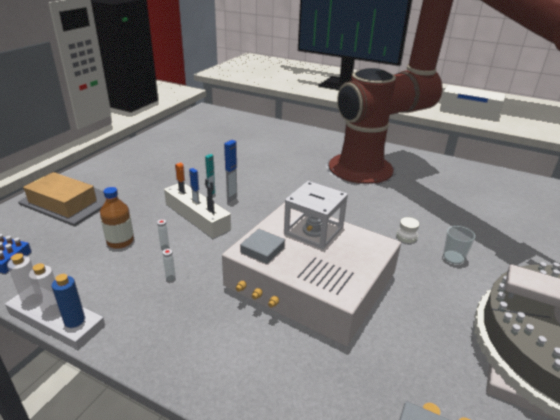

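View pics/top0.png

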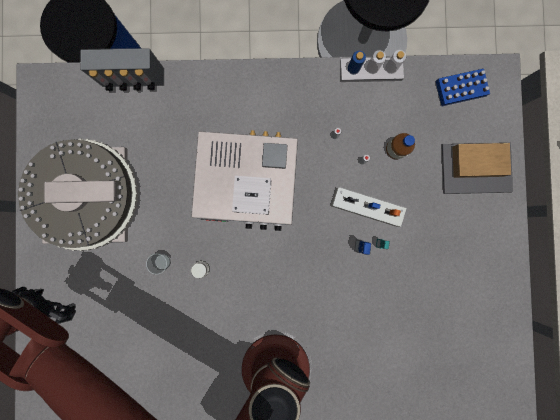

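Candidates for "mirror" in the scene view: the blue grip in the rack's middle slot (195,180; top view 375,206), a larger blue tool standing behind the rack (231,155; top view 364,247), a turquoise one (210,165; top view 384,244), plus the orange scraper (180,172) and the dark wrench (210,190). I choose the small blue one in the middle rack slot and check it in a close crop.

```bash
python3 - <<'E'
from h import *
a=cv2.imread('pics/scene0.png');b=cv2.imread('pics/top0.png')
r=lambda i,x,y,w,h,s:cv2.resize(i[y:y+h,x:x+w],None,fx=s,fy=s,interpolation=cv2.INTER_CUBIC)
A=r(a,150,130,100,110,4); B=r(b,325,180,90,80,4.4)[:352,:396]; C=r(b,215,160,75,75,4)
H=np.zeros((600,800,3),np.uint8); H[:440,:400]=A; H[:B.shape[0],400:400+B.shape[1]]=B
C=r(b,228,170,50,50,4.8);H[355:355+240,400:640]=C
cv2.imwrite('pics/c1.png',H)
m=model('top0')
for n,u,v,z in(('mirror',375,206,145),('wr',350,199,140),('scr',397,212,137),('rackc',369,206,50),('rackL',333,195,50),('rackR',404,218,50),('slot',252,194.5,190)):print(n,atz(m,u,v,z).round(1))
E
```

```text
mirror [ 499.8 -300.7  145. ]
wr [ 521.7 -230.2  140. ]
scr [ 481.3 -365.6  137. ]
rackc [ 503.5 -303.2   50. ]
rackL [ 539.9 -192.8   50. ]
rackR [ 464.1 -410.3   50. ]
slot [537.3  49.3 190. ]
```

View pics/c1.png

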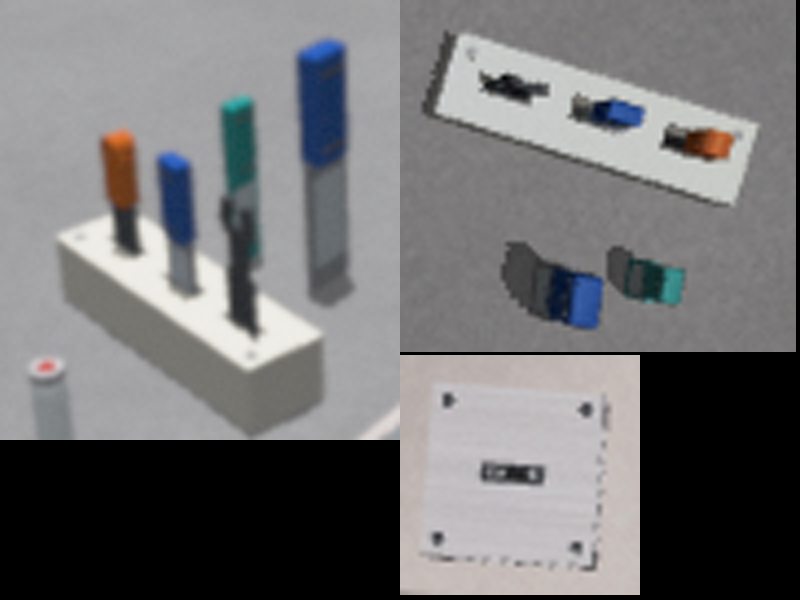

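The crop confirms the choice: the small blue grip stands in the middle rack slot (crop 175,195), and the larger blue and turquoise look-alikes stand on the table behind. The vent slot is at top-view (252,194.5). Next I turn and lift, then go over the slot for a close look with the empty gripper.

```bash
python3 -m crank '[[0,0,-0.35,0,0,0.12,1],[0,0,-0.35,0,0,0.12,1],[0,0,-0.35,0,0,0.12,1],[0,0,-0.35,0,0,0.12,1],[0,0,-0.35,0,0,0.12,1],[0,0,-0.35,0,0,0.12,1],[0,0,-0.35,0,0,0.12,1],[0,0,-0.35,0,0,0.12,1],[0,0,-0.35,0,0,0.12,1],[0,0,-0.35,0,0,0.12,1],[0,0,-0.35,0,0,0.12,1],[0,0,-0.35,0,0,0.12,1]]'
python3 -m crank '[[-2.65,2.8,0,0,0,0,1],[-2.65,2.8,0,0,0,0,1],[-2.65,2.8,0,0,0,0,1],[-2.65,2.8,0,0,0,0,1],[-2.65,2.8,0,0,0,0,1],[-2.65,2.8,0,0,0,0,1],[-2.65,2.8,0,0,0,0,1],[-2.65,2.8,0,0,0,0,1],[-2.65,2.8,0,0,0,0,1],[-2.65,2.8,0,0,0,0,1],[-2.65,2.8,0,0,0,0,1],[-2.65,2.8,0,0,0,0,1]]'
python3 -m crank '[[-2.65,2.8,0,0,0,0,1],[-2.65,2.8,0,0,0,0,1],[-2.65,2.8,0,0,0,0,1],[0,0,0,0,0,0,1],[0,0,0,0,0,0,1],[0,0,0,0,0,0,1]]'
python3 - <<'E'
from h import *
im,m=save('wrist','w1'); cv2.imwrite('pics/w1b.png',cv2.resize(im[:,:,::-1],(800,600)))
print(proj(m,[537.3,49.3,190]),ctrl.get_obs()['eef_pos'])
E
```

```text
clock: 1.15
eef_pos: [270.5, 563.1, 272.9]
tool_rot: [0.0, 0.812, 0.584, -0.0]
contact_force: [0.2, -0.5, 0.4]
finger_gap: 85.4
grasp_force: 0.0
clock: 2.15
eef_pos: [491.1, 154.6, 273.1]
tool_rot: [-0.0, 0.81, 0.587, 0.0]
contact_force: [0.8, 0.6, 0.8]
finger_gap: 85.6
grasp_force: 0.0
clock: 2.65
eef_pos: [545.4, 54.9, 272.8]
tool_rot: [-0.001, 0.81, 0.586, -0.0]
contact_force: [0.0, 0.3, -0.3]
finger_gap: 85.6
grasp_force: 0.0
(np.float64(266.8880487478103), np.float64(227.78891578008182)) [545.32004203  55.49573677 273.04871643]
```

View pics/w1b.png

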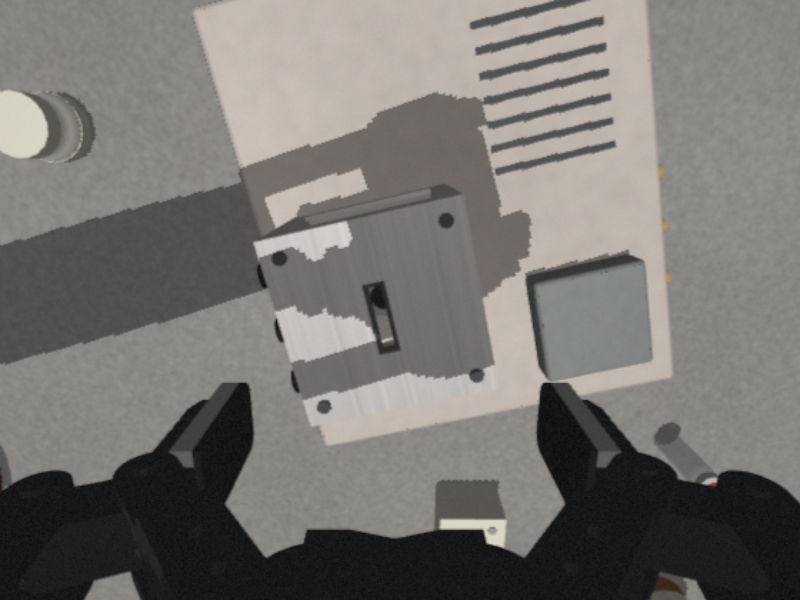

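Wrist view (800x600): the slot is at about (381,317), running from (374,284) to (390,352), and the guard's screws are at (446,220), (279,258), (324,407) and (477,376). Measuring precisely.

```bash
python3 - <<'E'
from h import *
im=cv2.imread('pics/w1.png'); m=model('w1')
g=im.max(2)
S=[(446,220),(279,258),(324,407),(477,376)]
P=[]
for u,v in S:
    u*=.7;v*=.7;x0,y0=int(u)-9,int(v)-9
    p=g[y0:y0+19,x0:x0+19]; k=(p<70).astype(np.uint8)
    n,l,st,c=cv2.connectedComponentsWithStats(k); i=1+np.argmax(st[1:,4]); print(st[i],c[i]+[x0,y0])
    P.append(atz(m,*(c[i]+[x0,y0]),190))
P=np.array(P);print(P.round(1),P.mean(0).round(1))
for a,b in((0,1),(3,2),(1,2),(0,3)):
    d=P[b]-P[a];print(np.linalg.norm(d).round(1),np.degrees(np.arctan2(d[1],d[0])).round(2))
# slot: corners by eye + bright/dark contour
for u,v in((381,317),(363,285),(379,281),(399,349),(381,353)): print(atz(m,u*.7,v*.7,190).round(1))
np.set_printoptions(linewidth=250); print(g[194:252,250:284][::2])
E
```

```text
[ 5  4  9 10 74] [311.87837838 153.82432432]
[ 5  5 10 10 80] [195.2125 180.5375]
[8 6 6 3 8] [228.  281.5]
[ 5  4  8  5 20] [332.05 259.65]
[[582.1  89.1 190. ]
 [502.   96.5 190. ]
 [496.5  18.4 190. ]
 [574.4  11.4 190. ]] [538.8  53.8 190. ]
80.4 174.7
78.2 174.85
78.3 -94.07
78.1 -95.71
[538.6  53.5 190. ]
[535.5  71.6 190. ]
[543.5  71.  190. ]
[541.7  34.7 190. ]
[532.5  35.4 190. ]
[[116 116 114 115 112 115 114 114 115 112 112 112 111 113 117 118 112 114 114 116 116 117 115 115 116 118 119 118 118 117 116 118 116 117]
 [116 114 114 114 114 115 114 112 112 112 115 115 114 111 107 109 103  96  95 112 114 118 114 115 117 120 120 117 116 115 116 120 117 115]
 [115 117 115 114 109 108 109 103  96  83  74  66  50  46  44  47  48  44  62  96 116 116 117 115 116 115 117 118 118 117 117 118 116 115]
 [118 116 108  87  47  48  49  47  52  51  54  54  37  34  28  29  38  42  52  71 105 113 116 118 113 115 118 116 117 117 115 114 118 117]
 [118 115 116 102  64  50  45  53  78  92  79  47  26  26  27  25  33  37  44  63  93 115 115 118 116 115 116 119 116 117 117 114 117 116]
 [117 116 11
[... 2624 characters left out ...]
110]
 [164 111 112 111 111 113 111 113 113 114 117 117 113 102  70  50  44  50  60  66  63  57  52  48  36  40  42  43  48  70 101 113 114 113]
 [114 112 112 112 112 110 108 112 113 113 115 116 114 113  96  54  44  43  43  47  44  45  50  46  49  47  51  51  50  55  88 115 111 113]
 [113 113 111 111 111 113 112 110 111 114 113 115 116 113 102  69  47  49  51  51  58  58  62  69  76  83  88  99 113 108 111 113 112 114]
 [115 112 111 111 112 110 110 110 109 112 113 115 114 115 115 103  89  95 106 111 109 110 110 112 110 111 109 113 113 109 108 114 112 115]
 [112 111 114 112 111 113 108 109 110 112 113 113 119 115 114 113 112 112 112 112 112 109 112 110 109 109 107 112 114 111 110 111 113 113]]
```

Slot ≈ (538.6, 53.5, 190), yaw ≈ −5°, and the 80 mm screw square is consistent with a 100 mm guard. Now over the mirror.

```bash
python3 -m crank '[[-3.92,0.76,0,0,0,0,1],[-3.92,0.76,0,0,0,0,1],[-3.92,0.76,0,0,0,0,1],[-3.92,0.76,0,0,0,0,1],[-3.92,0.76,0,0,0,0,1],[-3.92,0.76,0,0,0,0,1],[-3.92,0.76,0,0,0,0,1],[-3.92,0.76,0,0,0,0,1],[-3.92,0.76,0,0,0,0,1],[0,0,0,0,0,0,1],[0,0,0,0,0,0,1],[0,0,0,0,0,0,1]]'
python3 - <<'E'
from h import *
im,m=save('wrist','w2'); cv2.imwrite('pics/w2b.png',cv2.resize(im[:,:,::-1],(800,600)))
m1=model('w1')
for a,b in(((254,204),(260,228)),((271,208),(277,232))):
    d=atz(m1,*b,190)-atz(m1,*a,190);print(np.degrees(np.arctan2(*d[1::-1])))
E
```

```text
clock: 3.7
eef_pos: [501.1, -300.3, 273.2]
tool_rot: [-0.0, 0.809, 0.587, 0.0]
contact_force: [-0.5, 0.3, 1.2]
finger_gap: 85.4
grasp_force: 0.0
-95.66403230577782
-94.93608131466732
```

View pics/w2b.png

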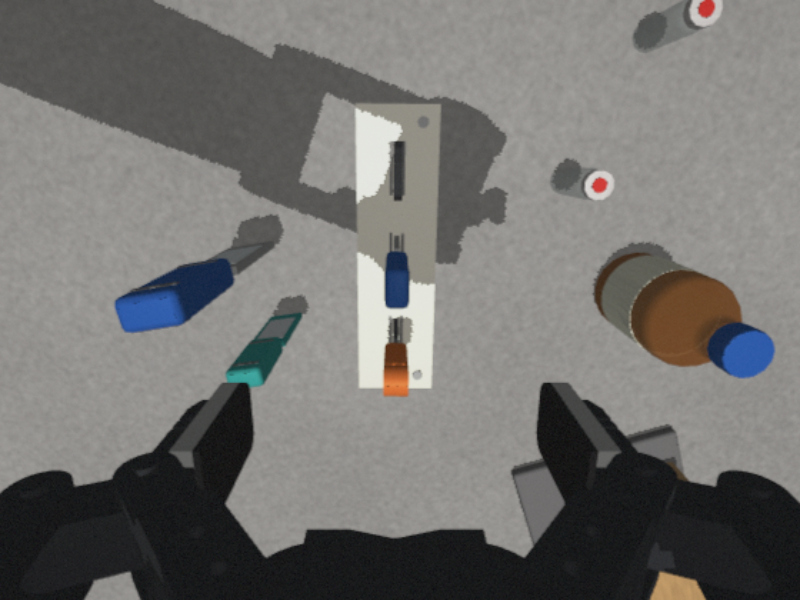

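Wrist view: the mirror's grip spans (386–408, 252–307), with its blade in the middle slot at about (397,243). The rack's edges run (355,104)–(359,388) and (441,104)–(431,388). I take precise points from an enlarged crop.

```bash
python3 - <<'E'
from h import *
im=cv2.imread('pics/w2.png'); m=model('w2'); s=.7
cv2.imwrite('pics/c2.png',cv2.resize(im[155:225,245:310],None,fx=8,fy=8,interpolation=cv2.INTER_CUBIC))
P=[atz(m,u*s,v*s,50) for u,v in((355.5,104),(441,104),(359,388),(432,388))]
P=np.array(P); print(P.round(1),P.mean(0).round(1))
d=P[:2].mean(0)-P[2:].mean(0); print(np.linalg.norm(d),np.degrees(np.arctan2(d[1],d[0]))); 
E
```

```text
[[ 509.1 -189.7   50. ]
 [ 566.2 -208.4   50. ]
 [ 438.7 -398.2   50. ]
 [ 496.4 -417.1   50. ]] [ 502.6 -303.4   50. ]
220.1014015168412 71.42804764113905
```

View pics/c2.png

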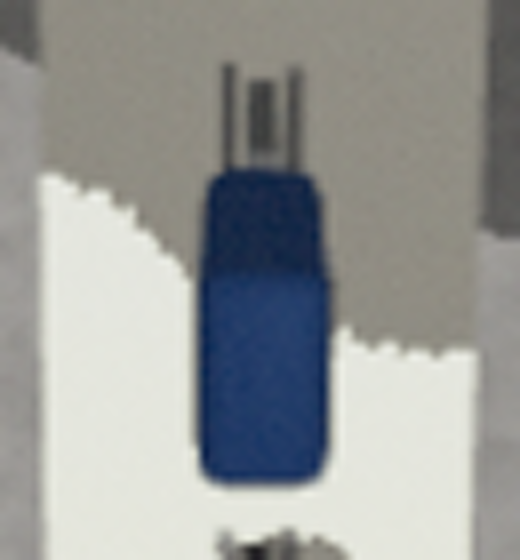

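```bash
python3 - <<'E'
from h import *
m=model('w2')
a=np.radians(71.43); ey=np.array([np.cos(a),np.sin(a)]); ex=np.array([ey[1],-ey[0]]); c=np.array([502.6,-303.4])
q=lambda u,v,z:(lambda p:(p.round(1),((p[:2]-c)@ex).round(1),((p[:2]-c)@ey).round(1)))(atz(m,245+u/8,155+v/8,z))
print('top centre',q(263,380,145)); print('top far',q(263,275,145),'near',q(263,485,145))
print('grip bottom far', q(263,172,145),q(263,172,85))
print('blade far at rack',q(262,80,50)); print('slot far',q(262,62,50))
o=ctrl.get_obs(); print(o['eef_pos'],o['tool_rot'])
from scipy.spatial.transform import Rotation as Ro
w=o['tool_rot']; R=Ro.from_quat([*w[1:],w[0]]).as_matrix(); print(R.round(3)); print(R.T@(np.array([*c,96])-o['eef_pos']))
E
```

```text
top centre (array([ 502.6, -302.5,  145. ]), np.float64(-0.3), np.float64(0.8))
top far (array([ 506., -292.,  145.]), np.float64(-0.4), np.float64(11.9)) near (array([ 499. , -313.4,  145. ]), np.float64(-0.2), np.float64(-10.6))
grip bottom far (array([ 509.3, -281.8,  145. ]), np.float64(-0.5), np.float64(22.6)) (array([ 506. , -292.8,   85. ]), np.float64(-0.1), np.float64(11.2))
blade far at rack (array([ 507.9, -287.1,   50. ]), np.float64(-0.2), np.float64(17.1))
slot far (array([ 508.7, -284.8,   50. ]), np.float64(-0.2), np.float64(19.6))
[ 501.28186759 -299.96166043  273.30887688] [-1.79564871e-04  8.09185003e-01  5.87553882e-01  1.86863264e-04]
[[ 0.31   0.951  0.   ]
 [ 0.951 -0.31   0.001]
 [ 0.001 -0.    -1.   ]]
[ -2.95243879   2.33035256 177.30721935]
```

The mirror stands upright (top centre is 0.3–0.8 mm off the rack's middle) and the rack length measures 220 mm, as given. Descend and grip.

```bash
python3 -m crank '[[-0.3,0.23,2,0,0,0.01,1],[0,0,2.5,0,0,0,1],[0,0,2.5,0,0,0,1],[0,0,2.5,0,0,0,1],[0,0,2.5,0,0,0,1],[0,0,2.5,0,0,0,1],[0,0,1.5,0,0,0,1],[0,0,1,0,0,0,1],[0,0,0.5,0,0,0,1],[0,0,0,0,0,0,1],[0,0,0,0,0,0,1]]'
python3 -m crank '[[0,0,0,0,0,0,-1],[0,0,0,0,0,0,-1],[0,0,0,0,0,0,-1],[0,0,0,0,0,0,-1],[0,0,0,0,0,0,-1],[0,0,0,0,0,0,-1],[0,0,0,0,0,0,-1],[0,0,0,0,0,0,-1],[0,0,0,0,0,0,-1],[0,0,0,0,0,0,-1],[0,0,0,0,0,0,-1],[0,0,0,0,0,0,-1]]'
```

```text
clock: 4.67
eef_pos: [502.8, -305.2, 99.4]
tool_rot: [0.001, 0.812, 0.583, 0.0]
contact_force: [-0.6, 0.6, 0.0]
finger_gap: 85.5
grasp_force: 0.0
clock: 5.67
eef_pos: [502.1, -305.6, 98.6]
tool_rot: [0.0, 0.813, 0.583, -0.0]
contact_force: [-1.1, -0.2, 4.0]
finger_gap: 13.2
grasp_force: 59.0
```

```bash
python3 -m crank '[[0,0,-0.3,0,0,0,-1],[0,0,-0.6,0,0,0,-1],[0,0,-0.9,0,0,0,-1],[0,0,-1.2,0,0,0,-1],[0,0,-2.2,0,0,0,-1],[0,0,-2.5,0,0,0,-1],[0,0,-3,0,0,0,-1],[0,0,-3,0,0,0,-1],[0,0,-3,0,0,0,-1],[0,0,-2.2,0,0,0,-1],[0,0,-1.2,0,0,0,-1],[0,0,-0.4,0,0,0,-1]]'
python3 - <<'E'
from h import *
from scipy.spatial.transform import Rotation as Ro
im,m=save('wrist','w3'); cv2.imwrite('pics/w3b.png',cv2.resize(im[:,:,::-1],(800,600)))
o=ctrl.get_obs(); w=o['tool_rot']; R=Ro.from_quat([*w[1:],w[0]]).as_matrix()
print(o['eef_pos'],R.round(4),o['contact_force'])
# displacement to slot, tool yaw to -5.2
print(R.T@(np.array([538.6,53.5,0])-o['eef_pos']))
E
```

```text
clock: 6.67
eef_pos: [502.9, -306.0, 307.5]
tool_rot: [0.003, 0.813, 0.583, 0.001]
contact_force: [-0.0, 0.1, -0.8]
finger_gap: 13.2
grasp_force: 58.5
[ 502.63598158 -305.78133222  306.07433425] [[ 0.3212  0.947   0.0032]
 [ 0.947  -0.3212 -0.0025]
 [-0.0013  0.0039 -1.    ]] [ 0.57889199  0.21537702 -0.33511382]
[352.19877554 -82.50929376 305.29694289]
```

View pics/w3b.png

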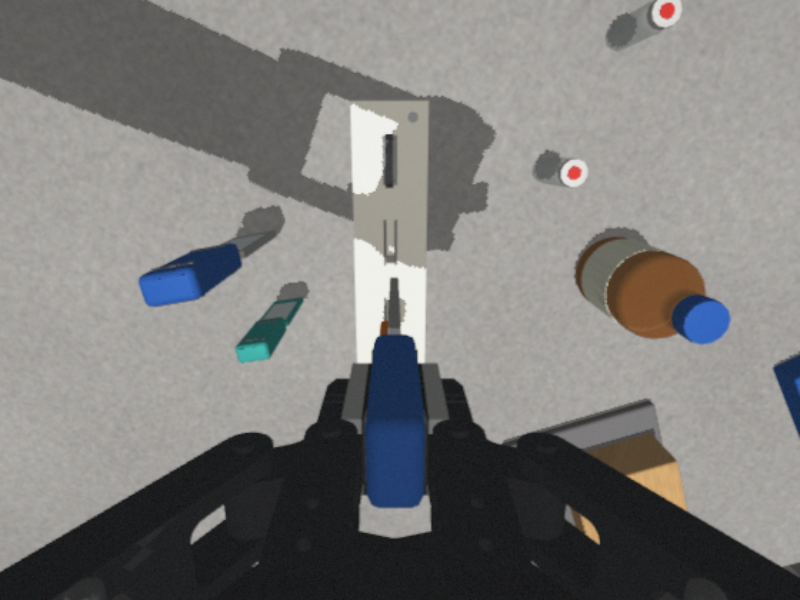

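The mirror is held with its blade hanging straight below the grip, and the lower corner of the blade's far edge is at (394,278). Working out the tip's offset in the tool frame.

```bash
cat >> h.py <<'E'
from scipy.spatial.transform import Rotation as Ro
def tool():
    o=ctrl.get_obs(); w=o['tool_rot']; return np.array(o['eef_pos']),Ro.from_quat([*w[1:],w[0]]).as_matrix(),o
E
python3 - <<'E'
from h import *
p,R,o=tool(); m=model('w3'); s=.7
im=cv2.imread('pics/w3.png'); g=im.max(2)
np.set_printoptions(linewidth=200); print(g[190:204,268:286]) ; print(g[230:238,256:298])
for n,u,v,dz in(('tip far edge',394*s,278*s,83.6),('grip low far',394.5*s,337*s,13.6),('gripTopL',366*s,490*s,-46.4),('gripTopR',426*s,490*s,-46.4),('gripTopnear',396*s,506*s,-46.4),('top far L',370*s,430*s,-46.4),('top far R',422*s,430*s,-46.4)):
    print(n,(R.T@(atz(m,u,v,p[2]-dz)-p)).round(1))
E
```

```text
[[241 240 241 241 240 241 240 240 241 241 240 241 240 241 241 240 241 241]
 [241 240 241 241 241 241 241 241 240 241 241 241 241 241 241 241 241 241]
 [241 241 241 241 240 241 241 240 241 241 240 241 241 241 240 241 241 241]
 [240 241 240 241 239 235 233 234 233 234 237 240 241 241 241 240 241 241]
 [241 241 241 240 233 191 155 155 154 155 206 239 241 240 240 241 241 241]
 [241 241 241 241 227 140  75  75  75  76 147 225 240 241 240 241 241 240]
 [241 241 240 240 224 124  76  75  73  75 124 215 241 241 241 241 240 241]
 [240 241 241 241 221 109  74  74  72  74 127 214 241 241 241 241 241 241]
 [241 240 239 241 221 108  74  75  74  73 124 216 241 241 241 240 241 241]
 [241 240 240 241 221 107  75  74  72  75 126 216 241 240 240 241 241 240]
 [241 241 240 241 222 107  73  75  76  72 126 216 240 241 241 241 241 241]
 [241 241 241 241 221 107  74  75  75  72 124 215 240 241 241 241 241 241]
 [241 241 241 241 221 107  76  77  74  75 118 213 241 240 241 240 241 241]
 [240 241 241 240 215 100  73  74  73  76  94 196 241 240 240 240 240 240]]
[[241 241 241 240 240 241 241 241 241 225 146  98
[... 829 characters left out ...]
40 241 237 207 128  81  78  76  77  78  78  77  77  76  77  79  77  77  75  75  76  76  75  76  95 146 188 211 236 241 241 240 241 241 241 238 217]
 [240 241 240 240 240 240 238 201  75  79  77  77  75  79  79  78  80  78  80  78  78  78  75  77  79  74  78  78  77  78  76  79 114 204 241 241 240 241 241 240 237 216]
 [240 241 241 240 240 241 222 125  77  78  77  79  78  78  79  76  76  78  76  78  78  78  79  77  78  76  77  76  78  81  79  77  80 168 236 240 240 241 240 241 237 215]]
tip far edge [15.5  0.9 83.6]
grip low far [11.7  1.  13.6]
gripTopL [ -4.4  -5.9 -46.4]
gripTopR [ -4.4   8.4 -46.4]
gripTopnear [ -8.9   1.3 -46.4]
top far L [ 11.9  -4.7 -46.4]
top far R [ 11.8   7.2 -46.4]
```

Tip centre ≈ (+1.5, +0.9) mm in the tool, 83.6 mm below TCP. The 1 mm in y is camera bias, which the slot measurement shares. Turn −0.238 about tool z, then move over the slot.

```bash
python3 -m crank '[[0,0,0,0,0,-0.06,-1],[0,0,0,0,0,-0.06,-1],[0,0,0,0,0,-0.06,-1],[0,0,0,0,0,-0.058,-1]]'
python3 -m crank '[[1.5,0.3,0,0,0,0,-1],[3.5,0,0,0,0,0,-1],[3.5,0,0,0,0,0,-1],[3.5,0,0,0,0,0,-1],[3.5,0,0,0,0,0,-1],[3.5,0,0,0,0,0,-1],[3.5,0,0,0,0,0,-1],[3.5,0,0,0,0,0,-1],[3.5,0,0,0,0,0,-1],[3.5,0,0,0,0,0,-1],[1.9,0,0,0,0,0,-1],[1,0,0,0,0,0,-1]]'
python3 -m crank '[[0,0,0,0,0,0,-1],[0,0,0,0,0,0,-1],[0,0,0,0,0,0,-1]]'
python3 - <<'E'
from h import *
im,m=save('wrist','w4'); p,R,o=tool(); print(p,R.round(4)); print(R.T@(np.array([537.6,52.1,p[2]])-p))
a,ms=save('scene','s4'); b,mt=save('top','t4')
r=lambda i,x,y,w,h,s:cv2.resize(i[y:y+h,x:x+w],None,fx=s,fy=s,interpolation=cv2.INTER_CUBIC)
H=np.zeros((600,800,3),np.uint8)
H[:600,:400]=r(im[:,:,::-1],205,120,140,210,2.857)[:600,:400]
H[:480,400:]=r(a[:,:,::-1],270,125,100,120,4); cv2.imwrite('pics/c4.png',H)
print(proj(m,[538.6,53.5,190]))
E
```

```text
clock: 7.05
eef_pos: [501.3, -304.7, 300.5]
tool_rot: [-0.002, 0.737, 0.676, -0.0]
contact_force: [-0.1, 0.3, -0.8]
finger_gap: 13.3
grasp_force: 58.4
clock: 8.05
eef_pos: [535.9, 55.2, 301.5]
tool_rot: [-0.001, 0.737, 0.676, -0.001]
contact_force: [0.2, -0.1, -0.5]
finger_gap: 13.5
grasp_force: 58.4
clock: 8.3
eef_pos: [536.7, 51.0, 302.7]
tool_rot: [-0.0, 0.738, 0.674, -0.001]
contact_force: [1.0, 1.4, -0.6]
finger_gap: 13.7
grasp_force: 58.4
[536.82569014  50.79943966 302.91790478] [[ 9.080e-02  9.959e-01 -7.000e-04]
 [ 9.959e-01 -9.080e-02 -4.000e-04]
 [-4.000e-04 -6.000e-04 -1.000e+00]]
[ 1.36546695e+00  6.53078829e-01 -1.00264833e-03]
(np.float64(277.70260230021023), np.float64(202.0569560683026))
```

View pics/c4.png

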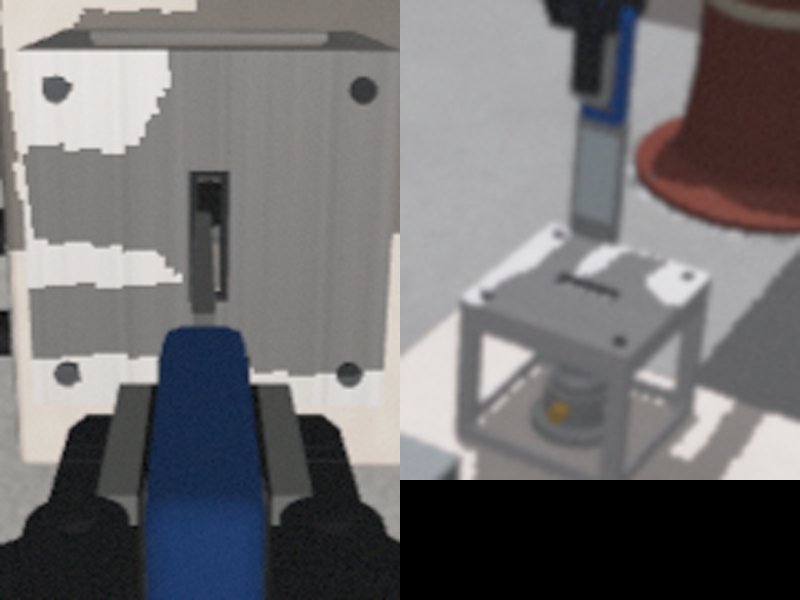

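The wrist crop shows the slot at (189–229, 172–300) with the blade's lower far corner at (203,213); the yaw is aligned. The scene crop shows the blade hanging upright over the guard. Computing the correction.

```bash
python3 - <<'E'
from h import *
m=model('w4'); p,R,o=tool(); k=lambda u,v,z:R.T@(atz(m,205+u/2.857,120+v/2.857,z)-p)
tip=k(203.3,213,p[2]-83.6); s=k(209,236,190); print('tip far',tip,'slot',s, 'shift',s-(tip-[14,0,0]))
print('slot ends',k(209,172,190),k(209,300,190),k(189.5,236,190),k(228.5,236,190))
sc=np.mean([k(u,v,190) for u,v in((57,89),(364,90),(68,374),(349,374))],0);print('screws',sc)
im=cv2.imread('pics/w4.png').max(2); np.set_printoptions(linewidth=200); print(im[190:206,268:290])
# scene / top check: blade lower corners, slot
ms=model('s4'); q=lambda u,v:(270+u/4,125+v/4)
c,d=ray(ms,*q(594,238)) if 0 else ray(ms,*q(194,238)); 
f=p+R@np.array([1.5,0,83.6]); print('pred tip ctr scene crop',[(a-b)*4 for a,b in zip(proj(ms,f),(270,125))],'slot in scene crop',[(a-b)*4 for a,b in zip(proj(ms,p+R@s),(270,125))])
E
```

```text
tip far [16.242575    0.24900263 83.59602375] slot [  2.46776226   1.79842021 113.18407921] shift [ 0.22518726  1.54941759 29.58805546]
slot ends [ 20.24150191   1.76267233 113.1797887 ] [-16.01167032   1.83558745 113.18854008] [  2.46505288  -3.52951552 113.18520852] [  2.47047156   7.12618072 113.18294994]
screws [  1.93052009   1.92233528 113.18418288]
[[135 132 116  80  56  47  40  30  30  30  30  31  26  29  42  52  65 101 133 134 131 132]
 [134 132 118  82  53  50  41  34  33  35  27  30  30  31  41  49  62 102 133 133 132 130]
 [135 131 118  82  51  51  35  29  33  33  31  29  31  35  42  50  64 102 131 135 132 130]
 [134 132 119  82  53  53  43  37  38  38  31  30  35  33  45  52  64 103 132 136 132 131]
 [133 134 117  79  57  61  59  58  56  56  48  31  30  31  44  52  64 103 132 134 132 131]
 [135 133 117  81  56  65  69  69  70  69  60  39  32  35  43  54  68 105 132 133 134 131]
 [136 134 119  84  57  63  70  69  70  74  64  43  31  36  45  51  72 110 133 133 134 131]
 [133 132 117  80  57  67  70  71  72  69  64  46  30  27  42  51  74 110 134 132 130 131]
 [135 132 116 
[... 185 characters left out ...]
  61  66  68  68  69  67  79  97 107  93  56  51  73 112 131 134 131 131]
 [134 133 117  81  58  68  68  69  70  69  78  96 109  95  56  52  73 109 131 132 130 129]
 [133 134 118  82  62  65  70  68  69  70  75  92 105  91  56  54  73 110 133 133 132 128]
 [134 133 117  82  63  68  68  69  68  69  71  83  98  84  50  51  73 110 133 132 132 130]
 [134 130 119  82  68  73  70  68  70  68  72  87 101  88  52  53  71 111 132 132 133 130]
 [133 133 117  82  70  73  70  69  70  67  73  95 117  99  59  51  71 111 132 133 130 132]]
pred tip ctr scene crop [np.float64(188.11406993156993), np.float64(235.95636755016096)] slot in scene crop [np.float64(183.9915108240166), np.float64(285.5832679761362)]
```

Shift by (0.2, 1.55) mm. The scene camera shows the same relative geometry (both points off by the same 4 crop px). Apply it and lower to just above the slot, then look again.

```bash
python3 -m crank '[[0.02,0.15,0,0,0,0,-1],[0,0,0.5,0,0,0,-1],[0,0,0.5,0,0,0,-1],[0,0,0.5,0,0,0,-1],[0,0,0.5,0,0,0,-1],[0,0,0.4,0,0,0,-1],[0,0,0.1,0,0,0,-1],[0,0,0,0,0,0,-1],[0,0,0,0,0,0,-1],[0,0,0,0,0,0,-1],[0,0,0,0,0,0,-1]]'
python3 - <<'E'
from h import *
im,m=save('wrist','w5'); p,R,o=tool(); print(p,R.round(4))
a,ms=save('scene','s5')
r=lambda i,x,y,w,h,s:cv2.resize(i[y:y+h,x:x+w],None,fx=s,fy=s,interpolation=cv2.INTER_CUBIC)
H=np.zeros((560,800,3),np.uint8)
H[:560,:400]=r(im[:,:,::-1],250,150,50,70,8); H[:480,400:]=r(a[:,:,::-1],290,160,50,60,8); cv2.imwrite('pics/c5.png',H)
E
```

```text
clock: 9.37
eef_pos: [538.6, 52.0, 278.8]
tool_rot: [0.0, 0.738, 0.675, 0.0]
contact_force: [0.1, 0.6, -1.2]
finger_gap: 13.3
grasp_force: 58.4
[538.60856487  52.03052714 278.70047722] [[ 8.89e-02  9.96e-01  7.00e-04]
 [ 9.96e-01 -8.89e-02 -0.00e+00]
 [ 0.00e+00  7.00e-04 -1.00e+00]]
```

View pics/c5.png

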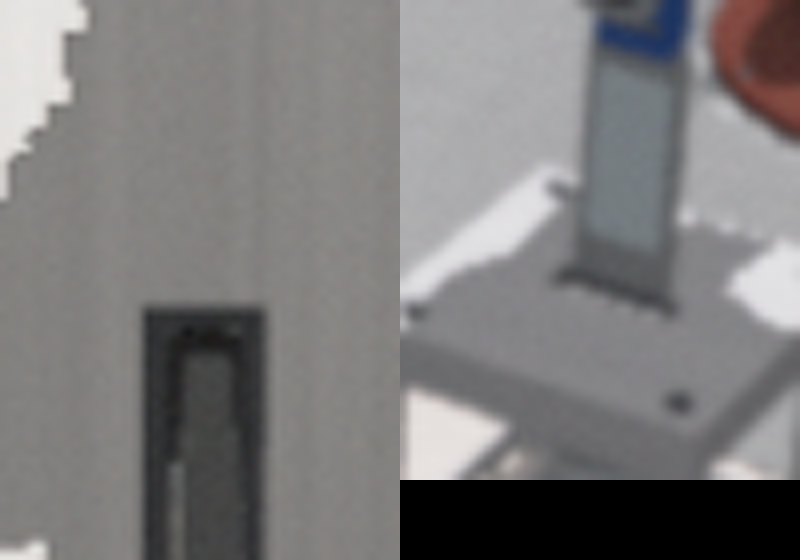

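```bash
python3 - <<'E'
from h import *
m=model('w5');ms=model('s5'); p,R,o=tool()
k=lambda u,v,z:R.T@(atz(m,250+u/8-.5,150+v/8-.5,z)-p)
for z in (p[2]-82,p[2]-83.6,p[2]-85): print('tip far',k(209.5,347,z))
print('rim top',k(205.5,308,190))
s=np.array([k(205.5,308,190)[0]-18.5,k(206,308,190)[1],p[2]-190]); t=k(209.5,347,p[2]-83.6)-[14,0,0]; print('slot',s,'tip',t,'shift',s-t)
q=lambda X:[round((a-b+.5)*8) for a,b in zip(proj(ms,p+R@np.array(X)),(290,160))]
print('scene slot rim ends pred',q(s+[-18.5,0,0]),q(s+[18.5,0,0]),'blade bottom corners pred',q(t+[-14,0,0]),q(t+[14,0,0]))
g=cv2.imread('pics/s5.png').max(2); np.set_printoptions(linewidth=200); print(g[190:200,306:328])
E
```

```text
tip far [17.47982784  0.26143186 82.00068037]
tip far [17.09352922  0.2597256  83.60066879]
tip far [16.75551792  0.25823263 85.00065865]
rim top [19.36319846 -0.092579   88.69427235]
slot [ 8.63198461e-01 -4.89120413e-02  8.86937726e+01] tip [ 3.09352922  0.2597256  83.60066879] shift [-2.23033075 -0.30863764  5.09310379]
scene slot rim ends pred [152, 274] [273, 315] blade bottom corners pred [174, 266] [266, 297]
[[142 136 138 135 131 117  99  92  95  98 101 107 115 117 121 120 106 100 110 129 135 135]
 [135 135 138 136 131 117  99  90  91  94  95  96 100 102 106 107 101  97 112 131 133 136]
 [136 134 135 131 122 109  94  89  92  93  94  94  93  93  96  98  96  99 116 129 134 135]
 [133 133 130 119  98  88  85  85  89  91  95  93  92  95  94  94  92 100 120 130 135 134]
 [135 131 121 102  80  77  77  76  79  85  87  92  92  92  91  94  93 101 122 132 136 133]
 [136 133 123 107 100 102  96  87  76  80  76  81  83  90  89  91  92 102 124 133 134 135]
 [137 134 132 129 130 135 133 117 105  99  86  79  75  78  80  83  88 101 122 134 135 137]
 [136 135 136 138 134 140 138 134 134 131 112 104  97  86  75  76  81  92 113 128 136 136]
 [135 135 135 134 136 136 137 138 137 134 129 134 130 112 105 101  93  86 103 126 132 135]
 [137 135 136 135 135 136 135 137 137 136 135 137 135 129 131 134 120 103 114 127 134 133]]
```

Both cameras say the blade is about 2 mm too far along +tool x (the arm was still settling in the last fix). Shift (−2.2, −0.25) mm and enter gently, watching the force.

```bash
python3 -m crank '[[-0.22,-0.025,0,0,0,0,-1],[0,0,0,0,0,0,-1],[0,0,0,0,0,0,-1],[0,0,0,0,0,0,-1],[0,0,0,0,0,0,-1]]'
python3 -m crank '[[0,0,0.15,0,0,0,-1],[0,0,0.15,0,0,0,-1],[0,0,0.15,0,0,0,-1],[0,0,0.15,0,0,0,-1],[0,0,0.15,0,0,0,-1],[0,0,0.15,0,0,0,-1],[0,0,0,0,0,0,-1],[0,0,0,0,0,0,-1],[0,0,0,0,0,0,-1]]'
```

```text
clock: 9.88
eef_pos: [538.0, 49.8, 278.3]
tool_rot: [-0.0, 0.738, 0.675, -0.0]
contact_force: [0.5, 0.5, -1.0]
finger_gap: 13.3
grasp_force: 58.4
clock: 10.63
eef_pos: [538.0, 49.9, 269.3]
tool_rot: [0.0, 0.738, 0.675, 0.0]
contact_force: [-0.3, -0.4, -0.9]
finger_gap: 13.4
grasp_force: 58.4
```

```bash
python3 -m crank '[[0,0,0.2,0,0,0,-1],[0,0,0.2,0,0,0,-1],[0,0,0.2,0,0,0,-1],[0,0,0.2,0,0,0,-1],[0,0,0.2,0,0,0,-1],[0,0,0,0,0,0,-1],[0,0,0,0,0,0,-1]]'
python3 - <<'E'
from h import *
im,m=save('wrist','w6'); p,R,o=tool(); print(p,R.round(4),o['contact_force'])
a,ms=save('scene','s6')
r=lambda i,x,y,w,h,s:cv2.resize(i[y:y+h,x:x+w],None,fx=s,fy=s,interpolation=cv2.INTER_CUBIC)
H=np.zeros((560,800,3),np.uint8)
H[:560,:400]=r(im[:,:,::-1],250,150,50,70,8); H[:560,400:]=r(a[:,:,::-1],290,170,50,70,8); cv2.imwrite('pics/c6.png',H)
E
```

```text
clock: 11.22
eef_pos: [537.9, 49.8, 259.0]
tool_rot: [-0.0, 0.738, 0.675, -0.0]
contact_force: [-0.6, -0.2, -0.6]
finger_gap: 13.0
grasp_force: 58.4
[537.9747348   49.84913488 259.22881996] [[ 8.89e-02  9.96e-01 -1.00e-04]
 [ 9.96e-01 -8.89e-02  0.00e+00]
 [-0.00e+00 -1.00e-04 -1.00e+00]] [ 0.7507761  -0.51224294 -0.8010736 ]
```

View pics/c6.png

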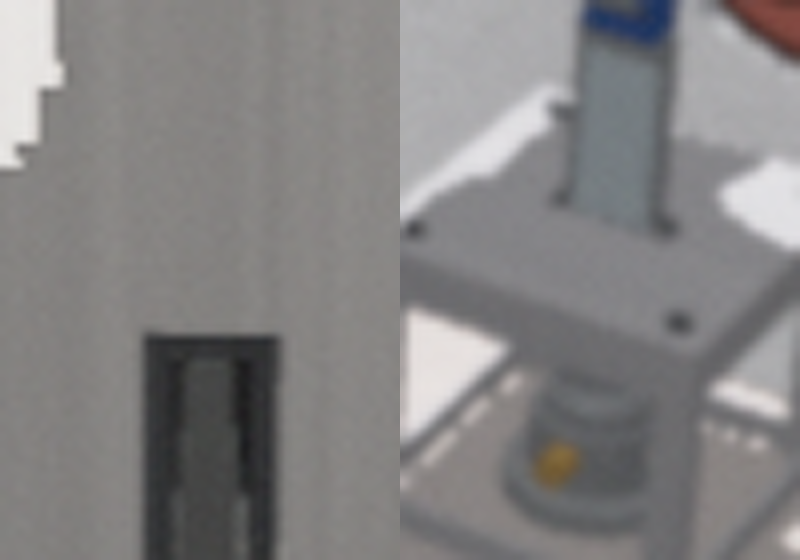

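The blade is through the slot and centred in both directions, with force under 1 N. I check the height against the grip's lower edge in the scene view (crop ≈ (262,43) and (183,28)), then go down.

```bash
python3 - <<'E'
from h import *
ms=model('s6'); p,R,o=tool()
q=lambda X:[round((a-b+.5)*8) for a,b in zip(proj(ms,X),(290,170))]
for d in(10.6,13.6,16.6): print(d,q(p+R@np.array([-11,-7,d])),q(p+R@np.array([13,-7,d])),q(p+R@np.array([1,7,d])))
g=538.0;c=p.copy();c[2]=190
for a in(-1,1): print('screw',q(c+R@np.array([a*39.3,39.3,0])),q(c+R@np.array([a*39.3,-39.3,0])))
E
python3 -m crank '[[0,0,0.2,0,0,0,-1],[0,0,0.2,0,0,0,-1],[0,0,0.2,0,0,0,-1],[0,0,0.2,0,0,0,-1],[0,0,0.2,0,0,0,-1],[0,0,0.1,0,0,0,-1],[0,0,0,0,0,0,-1],[0,0,0,0,0,0,-1]]'
```

```text
10.6 [194, -4] [275, 21] [209, 30]
13.6 [193, 6] [275, 31] [209, 40]
16.6 [193, 17] [274, 41] [208, 50]
screw [3, 230] [145, 110]
screw [265, 321] [398, 192]
clock: 11.98
eef_pos: [538.0, 49.8, 248.2]
tool_rot: [-0.0, 0.738, 0.675, -0.0]
contact_force: [0.2, -0.3, -1.0]
finger_gap: 13.2
grasp_force: 58.4
```

Height agrees within about 1 mm, so the tip is at ≈165 mm. The last 5 mm.

```bash
python3 -m crank '[[0,0,0.15,0,0,0,-1],[0,0,0.15,0,0,0,-1],[0,0,0.15,0,0,0,-1],[0,0,0.03,0,0,0,-1],[0,0,0,0,0,0,-1],[0,0,0,0,0,0,-1],[0,0,0,0,0,0,-1],[0,0,0,0,0,0,-1],[0,0,0,0,0,0,-1],[0,0,0,0,0,0,-1]]'
python3 - <<'E'
from h import *
im,m=save('wrist','w7'); p,R,o=tool(); print(p,R.round(4),o['contact_force'],o['moment'],abs(o['dq']).max())
a,ms=save('scene','s7')
r=lambda i,x,y,w,h,s:cv2.resize(i[y:y+h,x:x+w],None,fx=s,fy=s,interpolation=cv2.INTER_CUBIC)
H=np.zeros((560,800,3),np.uint8)
H[:560,:400]=r(im[:,:,::-1],250,150,50,70,8); H[:560,400:]=r(a[:,:,::-1],290,170,50,70,8); cv2.imwrite('pics/c7.png',H)
E
```

```text
clock: 12.82
eef_pos: [538.0, 49.9, 243.6]
tool_rot: [0.0, 0.738, 0.675, 0.0]
contact_force: [0.1, 0.6, -0.5]
finger_gap: 13.4
grasp_force: 58.4
[538.03139944  49.82267771 243.56541878] [[ 8.89e-02  9.96e-01  1.00e-04]
 [ 9.96e-01 -8.89e-02 -0.00e+00]
 [-0.00e+00  1.00e-04 -1.00e+00]] [ 0.31672824  0.54497645 -1.25001734] [ 0.05349263  0.0372194  -0.00517363] 0.0019611886630325863
```

View pics/c7.png

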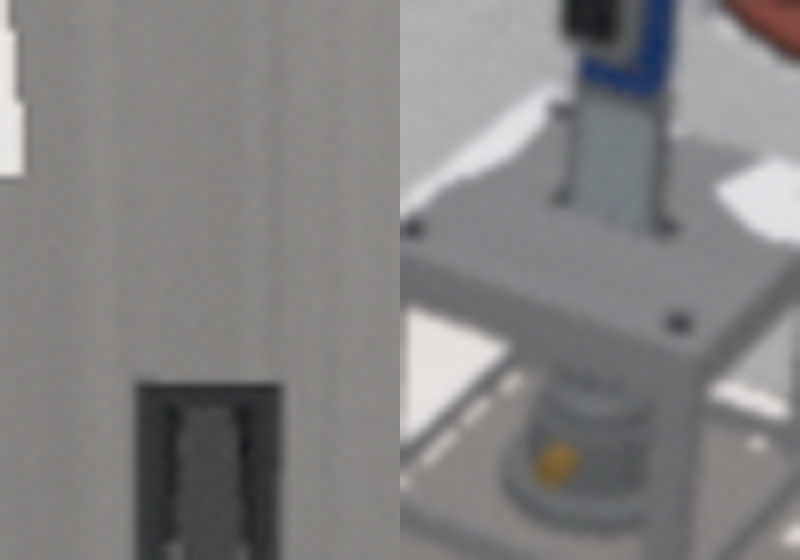

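The blade hangs centred in the slot (wrist crop 178–240 inside 136–283). It is upright and still, with no force on the wrist, and its tip is at ≈160 mm, about 10 mm above the mouth. Handing in.

```bash
python3 -c "from plant import ctrl; print(ctrl.job_done())"
```

```text
the job is handed in; nothing more can be done
None
```

I handed the job in with the small blue-grip mirror held upright and still through the vent slot. By my measurement its lower edge is about 10 mm above the chimney mouth; wrist force stayed within noise during insertion, and no verdict came back.

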